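# Start and tighten the clamp knob of a sinker mould

## Robot

A 6-joint arm with a two-finger parallel gripper is mounted at the origin on the work surface. World frame = base frame: x ahead of the robot, y to its left, z up, the work surface at z = 0. Lengths are in m, angles in rad, forces in N, time in s.
With the tool pointing down it reaches from about 0.4 to 0.925 m from the base axis. Payload 12.5 kg.
Tool frame: the origin (TCP) lies on the centre line of the jaws, within the pads' length; the fingertips stand 19 mm ahead of it and the grasp point (between the pads) is the TCP (arm.tips_ahead is the distance from the TCP to the fingertips, in m); z points along the fingers, y is the line along which they close (so a half turn about z gives the same grasp; the last joint's range is limited). The gripper opens to 95 mm and grips with 3 to 60 N. Pads are 20 mm wide; open, the fingers measure 119 mm over their backs; the gripper's body (75 mm by 180 mm) begins 59 mm behind the grasp point.
Start: joints at [1.186, 0.491, 1.559, -0, 1.092, -0.106], TCP at [0.172, 0.601, 0.234] pointing down, gripper open.
Joint ranges: [-3.1, 3.1], [-0.84, 2.19], [0.05, 2.79], [-1.13, 4.28], [0.06, 2.93], [-2.69, 2.69]. Speed limits (rad/s): [2.22, 2.22, 2.79, 3.14, 3.14, 3.14].

## Interface

Orientations are given as a rotation vector (axis times angle).
In Python, from cell import arm gives the robot as it stands. The module is installed in compiled form; this text tells all that it offers.
- The arm moves only by the tool jog_arm, never from a script. Its arguments are lists of equal length, an entry for each row: "xyz": the shift along the tool's x, y, z in m, a list of three; "twist": the turn about the tool's z in rad. A call has 1 to 8 rows; each row is the pose to reach, as a shift and turn from the pose commanded when the call began, along the tool's axes at that moment; what a row does not reach only later rows make up. A row lasts 1/12 s, in which the tool goes at most 41.7 mm and 7.16 degrees, less where a joint would pass 70% of its speed; a pose out of reach is approached as far as the arm can. A call with a gripper value outside its range is refused whole. "gripper" is the finger opening in m, from 0 to 0.0951, set as the call begins (left out, the last holds). The fingers move at their own pace and stop on an object; "squeeze" is the grip in N (left out, the last holds). Time passes only in rows, so rows that repeat a pose let the fingers close. It gives the time, the measured TCP pose, the force, the opening and the grip force at its end, in the units of the state.
- arm.read_state(): the state, without advancing time (a new reading comes with each control period).
- arm.capture(name): name is "side" or "top"; returns a dict with "img" (384x512x3 uint8, blue, green, red), "K" (3x3 intrinsics, pixels), "xyz" and "rotation" of the camera in the world. Camera axes: x right, y down, z forward; pixel columns grow to the right and rows downward; lengths in m; the calibration is good to about 2 mm. A picture is of the moment at which its call begins. There is no depth.
- arm.close_job(): hands the job in; it is judged then, once.
The state is a dict: "clock": time; "joint_pos": joint angles; "qvel": joint speeds; "joint_efforts": joint torques, N m; "tool_pos": TCP position; "tcp_rot": TCP orientation; "wrist_force": force on the tool from outside, world axes, zero at the start; "wrist_torque": the same for the moment, N m; "gripper_width": finger opening in m; "finger_force": force on a finger pad.
Only numpy, scipy, OpenCV 4.12 (cv2) and the standard library are available. Lean on these libraries where they do the work, as an engineer would, in place of code of your own. Each camera call takes 0.05 s, during which the arm holds its last target. There are 200 camera calls.

## Task

Close the sinker mould for the next cast: set the loose clamp knob upright on the mould's sprung stud, press it down lightly and turn it backwards (counter-clockwise from above) until it clicks down into the thread, then turn it forwards (clockwise) until it comes to its stop and the stud is drawn up tight, and let go of it. Feel your way and do not force the thread, and leave the other things where they stand.

Things in the scene. Friction and masses are not known exactly. Their poses are not given: they have to be found in the camera images.
- knob_grip (a point): Loose aluminium clamp knob, 63 mm tall, upright on the slate: round skirt 56 mm across, 35 mm high, open below; on it a straight thumb bar 56 mm long, 14 thick, 28 high to pinch. This point: on the axis, inside the bar, 7 mm below its top, 56 mm above the underside; fingertips can go 19 mm lower, to just above the skirt. z up, x along the bar, y across it. 0.2 kg, +-30 percent.
- knob_foot (a point): Centre of the knob's underside. Inside the skirt (inner radius 23.7 mm) four lugs point inwards, 90 degrees apart on the knob's x and y axes, each 5 mm wide, 2 to 6 mm above the underside, leaving a bore of 13.2 mm radius for the stud. Same axes as the bar. More than 50 N between knob and mould counts as forcing it; at the stop the turning moment jumps by 0.1 Nm.
- mould: Closed two-part steel sinker mould, fixed on the slate: flat block 90 mm (x) by 130 mm (y) by 40 mm high, hinge barrel on its +y end, wire spring clip on its -y end. Origin at the centre of its underside, z up. The stud stands at the centre of its top face, 40 mm above the origin.
- stud_tip (a point): Tip of the steel stud on the mould's top face, on its axis, 25 mm above the face at rest. Core radius 12 mm up to 18 mm, then a cone to radius 5.5 mm at the tip. It is sprung, about 2 N per mm: can be pushed 7 mm down, drawn 5 mm up. Oiled, friction about 0.2. Turning the knob home draws it up 2.5 mm, which holds the skirt down on the face. Axes as the mould's.
- thread_top (a point): On the stud's axis, level with the flat tops of four ridges round it (outer radius 21 mm), 13.5 mm above the face at rest; with its lugs on them the knob's underside is 11.5 mm above the face. Clockwise from above each quarter is: gap 36 deg, ridge 48, stop post 6 (3 mm taller than the ridges). Where they begin varies, is not measured (axes as the mould's): feel for it.
- mould_top (a point): Centre of the mould's top face, under the stud. Pressed about 6 N and turned back up to 90 deg, the lugs drop off the ridges into the gaps: the click, the press force vanishes. Off a post they first drop only 3 mm: go on. Clockwise too early jams on the posts. After the click lower the underside to 1 mm over this rigid face; then 40 to 66 deg clockwise under the ridges to the posts (stop).
- crucible: Brass crucible, bystander, 76 mm across and 65 mm high, standing on the trivet; origin at the centre of its underside.
- trivet: Round three-legged iron trivet, bystander, about 118 mm across and 25 mm high; origin at the centre of its underside.
- lead_bar: Chunky lead bar, bystander, 50 by 140 by 30 mm high, long along its y; origin at the centre of its underside.
- sinker: Egg-shaped lead sinker, bystander, 32 mm across and 44 mm tall, standing on its flat end; origin at the centre of its underside.
There are look-alikes about, which are no part of the job. Leave any green or pink look-alike of the part that bears knob_grip alone.

How it is judged:
By the outcome, as a careful person would: the job done as asked, in the order asked, and still so for the second after the job is handed in, with the robot touching nothing.
It also fails if it takes over 64 s, if anything falls off the work surface, if the arm or the gripper's body presses on something with over 40 N, if the wrist force passes 120 N, or if a joint passes its speed limit or range.

## Working session

There is one attempt and no reset: what is moved stays moved. The work goes in short steps, Python scripts to look and compute and a tool call to move; the robot and the scene stay as the last step left them, time stands still between calls to the robot, and variables do not carry over. Pictures are saved under pics/ and viewed, at most 10 in all, crops included, and the job is handed in when it is done.

Besides the shell and the picture viewer there is one more tool, called by a JSON object that holds its "api" and its "payload". jog_arm: Moves the arm, as the interface text tells. Its arguments: {"type":"object","properties":{"xyz":{"type":"array"},"twist":{"type":"array"},"gripper":{"type":"number"},"squeeze":{"type":"number"}},"required":["xyz","twist"]}

```bash
mkdir -p pics; cat > h.py <<'E'
import numpy as np, cv2, pickle
from cell import arm
def ray(c,u,v):
    d=np.array(c['rotation']) ; 
    if d.shape!=(3,3): d=cv2.Rodrigues(d.astype(float))[0]
    return np.array(c['xyz']), d@np.linalg.inv(np.array(c['K']))@np.array([u,v,1.])
def onz(c,u,v,z):
    o,d=ray(c,u,v); return o+d*(z-o[2])/d[2]
def proj(c,p):
    d=np.array(c['rotation'])
    if d.shape!=(3,3): d=cv2.Rodrigues(d.astype(float))[0]
    q=np.array(c['K'])@d.T@(np.array(p)-np.array(c['xyz'])); return q[:2]/q[2]
E
python3 - <<'E'
from h import *
for n in('top','side'):
    c=arm.capture(n); pickle.dump(c,open(n+'0.pkl','wb')); cv2.imwrite(f'pics/{n}0.png',c['img']); print(n,c['xyz'],c['rotation'],c['K'])
s=arm.read_state(); print(s)
E
```

```text
top [ 0.39653559 -0.07151082  0.88393099] [-2.06222129  2.16243413 -0.23298038] [[445.47277541   0.         253.86751481]
 [  0.         445.47277541 191.37683914]
 [  0.           0.           1.        ]]
side [0.51405887 0.56762533 0.68725561] [-0.1630688   2.84358987 -1.21385341] [[429.60936752   0.         258.38726239]
 [  0.         429.60936752 191.86946504]
 [  0.           0.           1.        ]]
{'clock': 0.1, 'joint_pos': array([ 1.18643135e+00,  4.91482578e-01,  1.55936176e+00,  2.15551212e-06,
        1.09171111e+00, -1.05589435e-01]), 'qvel': array([ 0.00158356, -0.00253113, -0.00135866, -0.0004195 ,  0.00135188,
       -0.00069128]), 'joint_efforts': array([ 3.38310398e-03, -6.13625336e+01, -2.58605719e+01,  6.94760308e-02,
        4.70133265e-02, -2.34887608e-06]), 'tool_pos': array([0.17188767, 0.60070499, 0.23313977]), 'tcp_rot': array([-4.36451788e-01, -3.11088947e+00,  1.46636814e-03]), 'wrist_force': array([-0.0967962 ,  0.09637062,  0.05334232]), 'wrist_torque': array([-0.03290824, -0.00913722, -0.00900153]), 'finger_force': 0.0, 'gripper_width': 0.09495091832554653}
```

View pics/top0.png

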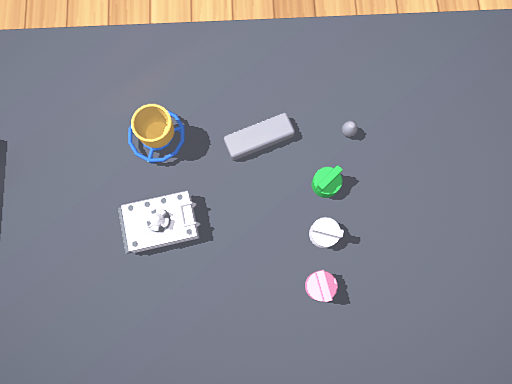

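View pics/side0.png

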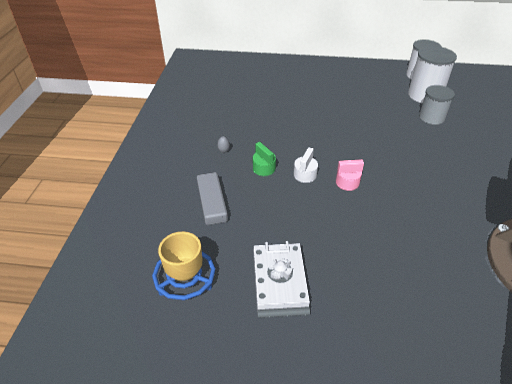

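Candidates in the top view: green knob (327,182), pink knob (321,286) and the silver aluminium knob (326,233). I choose the silver one. The mould is at (160,222) with its stud at about (158,219). In the side view the silver knob is at (306,168) and the stud at (281,268).

```bash
python3 - <<'E'
from h import *
t=pickle.load(open('top0.pkl','rb'));s=pickle.load(open('side0.pkl','rb'))
def cr(c,u,v,r=30,f=6): return cv2.resize(c['img'][v-r:v+r,u-r:u+r],None,fx=f,fy=f,interpolation=cv2.INTER_CUBIC)
a=np.vstack([np.hstack([cr(t,328,234,25,6),cr(t,160,222,50,3)]),np.hstack([cr(s,306,165,25,6),cr(s,281,275,50,3)])])
cv2.imwrite('pics/crop.png',a)
for n,c,(u,v) in (('t',t,(326,233)),('s',s,(306,168))):
    g=c['img'].min(2); m=np.zeros_like(g); m[v-26:v+26,u-26:u+26]=g[v-26:v+26,u-26:u+26]>110
    cs=max(cv2.findContours(m,0,2)[0],key=cv2.contourArea); print(n,cv2.boundingRect(cs),cv2.contourArea(cs))
print(onz(t,326,233,.035),onz(t,158,219,.065))
def tri(u,v,a,b):
    o,d=ray(t,u,v);p,e=ray(s,a,b); k=np.linalg.lstsq(np.c_[d,-e],p-o,rcond=None)[0]; return o+k[0]*d,p+k[1]*e
print(tri(326,233,306,168),tri(158,219,281,268))
E
```

```text
t (300, 207, 52, 52) 2309.0
s (294, 147, 24, 36) 588.0
[ 0.49129866 -0.21629338  0.035     ] [0.52868507 0.09806365 0.065     ]
(array([ 0.49288207, -0.21871258,  0.02081506]), array([ 0.4908316 , -0.21841477,  0.02053538])) (array([0.53073328, 0.10069191, 0.05230724]), array([0.52704115, 0.10124488, 0.05182595]))
```

View pics/crop.png

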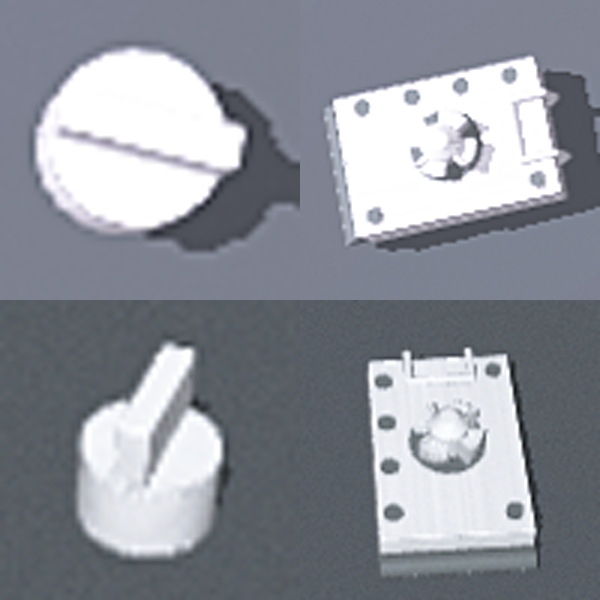

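The crop shows a silver knob with a plain bar, so it is the right one. The bar's dark side edge runs from (58,130) to (235,172) in crop pixels. The mould's corners and stud are clear in both views.

```bash
python3 - <<'E'
from h import *
t=pickle.load(open('top0.pkl','rb'));s=pickle.load(open('side0.pkl','rb'))
# knob axis planes by transverse extents about the vertical vanishing direction
P=[]
for n,c,(u,v),th in (('t',t,(326,233),165),('s',s,(306,166),140)):
    g=c['img'].min(2); m=np.zeros_like(g); m[v-24:v+24,u-24:u+24]=g[v-24:v+24,u-24:u+24]>th
    cs=max(cv2.findContours(m,0,1)[0],key=cv2.contourArea)[:,0].astype(float); print(n,cs.min(0),cs.max(0))
    # azimuth of each contour ray around camera nadir
    az=[]
    for p in cs:
        o,d=ray(c,*p); az.append(np.arctan2(d[1],d[0]))
    az=np.unwrap(az); i,j=az.argmin(),az.argmax(); print(az[i],cs[i],az[j],cs[j]); P.append((o,(az[i]+az[j])/2,(az[j]-az[i])/2))
A=[];b=[]
for o,a,h in P:
    nrm=np.array([-np.sin(a),np.cos(a)]); A.append(nrm); b.append(nrm@o[:2])
x=np.linalg.solve(A,b); print('knob axis',x,[np.sin(h)*np.hypot(*(x-o[:2])) for o,a,h in P],'expect ~.028')
g=[t['img'].min(2)[209:259,303:353]]; print('sat',np.percentile(g,[5,50,90,99]))
d=onz(t,303+235/6,209+172/6,.05)-onz(t,303+58/6,209+130/6,.05); print('bar top ang',np.degrees(np.arctan2(d[1],d[0])))
for (a,b_) in (((120,425),(170,345)),((148,440),(193,350))):
    d=onz(s,281+b_[0]/6,140+(b_[1]-300)/6,.063)-onz(s,281+a[0]/6,140+(a[1]-300)/6,.063); print('bar side',np.degrees(np.arctan2(d[1],d[0])),np.hypot(*d[:2]))
ct=[(32,100),(237,57),(267,195),(55,238)]; ct=[onz(t,110+a/3,172+b/3,.04) for a,b in ct]
cs=[(68,62),(207,55),(237,242),(82,250)]; cs=[onz(s,231+a/3,225+b/3,.04) for a,b in cs]
for q in(ct,cs): print('mould',np.round(q,4)[:,:2].tolist(),np.mean(q,0),[np.linalg.norm(q[i]-q[i-1]).round(4) for i in range(4)])
print('tip t at proj',proj(t,np.mean(ct,0)+[0,0,.025]),proj(s,np.mean(ct,0)+[0,0,.025]))
E
```

```text
t [309. 217.] [343. 247.]
-1.1329205865892875 [333. 244.] -0.8118205368847705 [313. 223.]
s [294. 147.] [317. 182.]
-1.632770487514822 [317. 167.] -1.5628595877135878 [294. 162.]
knob axis [ 0.49296395 -0.21293699] [np.float64(0.02736372776855716), np.float64(0.027289310938629567)] expect ~.028
sat [ 79. 125. 255. 255.]
bar top ang -106.19603771123836
bar side -108.66534100493314 0.054251650719919
bar side -105.29530159417315 0.05896728331019228
mould [[0.5627, 0.1749], [0.5847, 0.0431], [0.4946, 0.0257], [0.4739, 0.1591]] [0.52895392 0.10071865 0.04      ] [np.float64(0.0902), np.float64(0.1335), np.float64(0.0918), np.float64(0.135)]
mould [[0.5836, 0.0462], [0.4952, 0.0302], [0.4721, 0.1651], [0.5591, 0.1803]] [0.52751041 0.10547414 0.04      ] [np.float64(0.1363), np.float64(0.0898), np.float64(0.1369), np.float64(0.0883)]
tip t at proj [156.56593753 218.92364289] [280.21847427 263.23286517]
```

{"api": "jog_arm", "payload": {"xyz": [[-0.288, -0.105, 0], [-0.288, -0.105, 0], [-0.288, -0.105, 0], [-0.288, -0.105, 0], [-0.288, -0.105, 0], [-0.288, -0.105, 0], [-0.288, -0.105, 0], [-0.288, -0.105, 0]], "twist": [0.95, 0.95, 0.95, 0.95, 0.95, 0.95, 0.95, 0.95]}}

```text
clock: 0.77
tool_pos: [0.4235, 0.4177, 0.2333]
tcp_rot: [1.823, 2.558, -0.0]
wrist_force: [-0.4, -0.3, 0.1]
gripper_width: 0.0954
finger_force: 0.0
```

```bash
cat >> h.py <<'E'
def go(target,xang=None):
    """shift in tool axes, and twist to set tool x at world angle xang (deg)"""
    s=arm.read_state(); R=cv2.Rodrigues(np.array(s['tcp_rot']))[0]; a=np.degrees(np.arctan2(R[1,0],R[0,0]))
    print('t',round(s['clock'],2),'pos',s['tool_pos'].round(4),'xang',a.round(2),'F',s['wrist_force'].round(2),'T',s['wrist_torque'].round(3),'w',round(s['gripper_width'],4))
    d=np.array(target)-s['tool_pos']
    print('shift',(R.T@d).round(4),'twist',None if xang is None else np.radians(a-xang).round(4))
E
python3 - <<'E'
from h import *
go((.52,.12,.234),73.5)
go((.493,-.213,.20),73.5)
E
```

```text
t 0.77 pos [0.4235 0.4177 0.2333] xang 109.04 F [-0.43 -0.25  0.12] T [-0.06   0.004 -0.026] w 0.0954
shift [-0.3129 -0.0059 -0.0004] twist 0.6202
t 0.77 pos [0.4235 0.4177 0.2333] xang 109.04 F [-0.43 -0.25  0.12] T [-0.06   0.004 -0.026] w 0.0954
shift [-0.6189 -0.14    0.0337] twist 0.6202
```

{"api": "jog_arm", "payload": {"xyz": [[-0.313, -0.006, 0], [-0.313, -0.006, 0], [-0.313, -0.006, 0], [-0.313, -0.006, 0], [-0.313, -0.006, 0], [-0.313, -0.006, 0], [-0.313, -0.006, 0], [-0.313, -0.006, 0]], "twist": [0.62, 0.62, 0.62, 0.62, 0.62, 0.62, 0.62, 0.62]}}

```text
clock: 1.43
tool_pos: [0.5201, 0.1202, 0.2335]
tcp_rot: [2.509, 1.89, -0.001]
wrist_force: [0.3, 0.0, 0.4]
gripper_width: 0.0951
finger_force: 0.0
```

```bash
python3 - <<'E'
from h import *
go((.493,-.213,.20),73.5)
E
```

```text
t 1.43 pos [0.5201 0.1202 0.2335] xang 73.96 F [0.31 0.   0.45] T [-0.107  0.06   0.039] w 0.0951
shift [-0.3277  0.0661  0.0336] twist 0.008
```

{"api": "jog_arm", "payload": {"xyz": [[-0.328, 0.066, 0.05], [-0.328, 0.066, 0.05], [-0.328, 0.066, 0.05], [-0.328, 0.066, 0.05], [-0.328, 0.066, 0.05], [-0.328, 0.066, 0.05], [-0.328, 0.066, 0.05], [-0.328, 0.066, 0.05]], "twist": [0.008, 0.008, 0.008, 0.008, 0.008, 0.008, 0.008, 0.008], "gripper": 0.05}}

```text
clock: 2.1
tool_pos: [0.4925, -0.2068, 0.1839]
tcp_rot: [-2.515, -1.882, -0.0]
wrist_force: [0.8, 0.1, -0.0]
gripper_width: 0.0513
finger_force: 0.0
```

```bash
python3 - <<'E'
from h import *
go((.493,-.213,.056),73.5)
c=arm.capture('side'); pickle.dump(c,open('side1.pkl','wb'))
s=arm.capture('top'); pickle.dump(s,open('top1.pkl','wb'))
a=c['img'][90:220,230:380]; b=s['img'][165:295,60:210]
# mould, stud crops
d=c['img'][225:325,231:331]; 
a=cv2.resize(a,(400,347),interpolation=2); d=cv2.resize(d,(347,347),interpolation=2)
cv2.imwrite('pics/b.png',np.hstack([a,d]))
E
```

```text
t 2.1 pos [ 0.4925 -0.2068  0.1839] xang 73.61 F [ 0.76  0.09 -0.05] T [-0.094  0.025 -0.019] w 0.0513
shift [-0.0058  0.0023  0.1279] twist 0.0019
```

View pics/b.png

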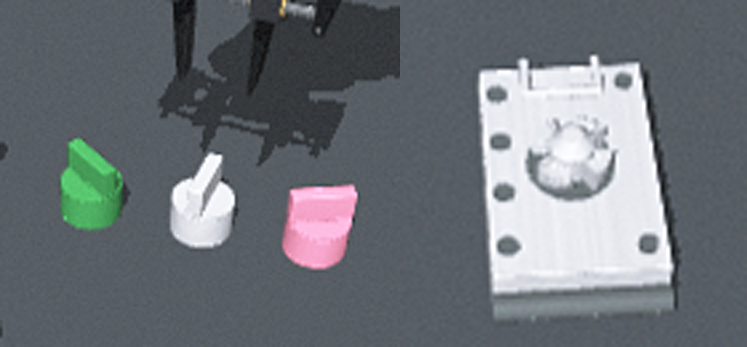

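{"api": "jog_arm", "payload": {"xyz": [[-0.006, 0.002, 0.04], [-0.006, 0.002, 0.08], [-0.006, 0.002, 0.1], [-0.006, 0.002, 0.115], [-0.006, 0.002, 0.127], [-0.006, 0.002, 0.127]], "twist": [0, 0, 0, 0, 0, 0]}}

```text
clock: 2.7
tool_pos: [0.4929, -0.2103, 0.0554]
tcp_rot: [-2.513, -1.881, 0.001]
wrist_force: [1.0, -0.5, -0.1]
gripper_width: 0.0499
finger_force: 0.0
```

```bash
python3 - <<'E'
from h import *
go((.493,-.213,.057),73.5)
c=arm.capture('side'); s=arm.capture('top')
a=cv2.resize(c['img'][100:220,240:380],(420,360),interpolation=2); d=cv2.resize(s['img'][180:290,270:380],(360,360),interpolation=2)
cv2.imwrite('pics/c.png',np.hstack([a,d]))
E
```

```text
t 2.7 pos [ 0.4929 -0.2103  0.0554] xang 73.63 F [ 1.   -0.46 -0.08] T [-0.117  0.114  0.001] w 0.0499
shift [-0.0026  0.0009 -0.0016] twist 0.0022
```

View pics/c.png

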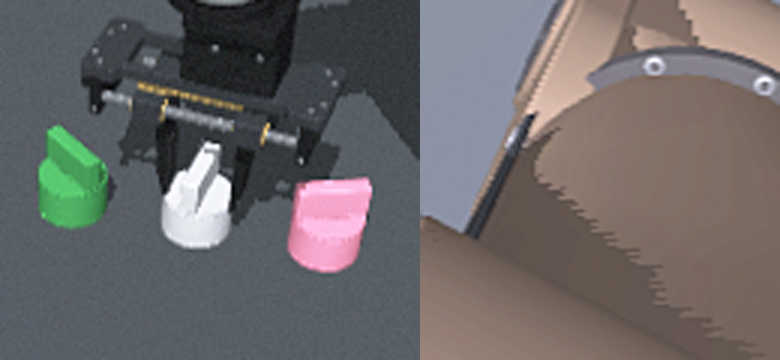

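The fingers straddle the silver bar, and the green and pink knobs are clear of the gripper. I'll close now.

{"api": "jog_arm", "payload": {"xyz": [[-0.002, 0.001, -0.001], [-0.002, 0.001, -0.001], [-0.002, 0.001, -0.001], [-0.002, 0.001, -0.001], [-0.002, 0.001, -0.001], [-0.002, 0.001, -0.001], [-0.002, 0.001, -0.001], [-0.002, 0.001, -0.001]], "twist": [0, 0, 0, 0, 0, 0, 0, 0], "gripper": 0.0, "squeeze": 35}}

```text
clock: 3.47
tool_pos: [0.4939, -0.2134, 0.0585]
tcp_rot: [2.515, 1.882, 0.0]
wrist_force: [-0.9, 0.7, 3.7]
gripper_width: 0.0137
finger_force: 35.0
```

```bash
python3 - <<'E'
from h import *
go((.493,-.213,.180),73.5)
E
```

```text
t 3.47 pos [ 0.4939 -0.2134  0.0585] xang 73.61 F [-0.91  0.66  3.68] T [-0.132  0.071 -0.055] w 0.0137
shift [ 1.000e-04 -9.000e-04 -1.215e-01] twist 0.0019
```

{"api": "jog_arm", "payload": {"xyz": [[0, 0, -0.02], [0, 0, -0.05], [0, 0, -0.09], [0, 0, -0.12], [0, 0, -0.12], [0, 0, -0.12]], "twist": [0, 0, 0, 0, 0, 0]}}

```text
clock: 3.97
tool_pos: [0.494, -0.2134, 0.1795]
tcp_rot: [2.513, 1.881, 0.002]
wrist_force: [0.0, 0.2, -2.0]
gripper_width: 0.0138
finger_force: 35.0
```

```bash
python3 - <<'E'
from h import *
go((.5288,.1005,.180),73.5)
c=arm.capture('side'); 
a=cv2.resize(c['img'][60:210,240:390],(450,450),interpolation=2)
cv2.imwrite('pics/d.png',a)
E
```

```text
t 3.97 pos [ 0.494  -0.2134  0.1795] xang 73.62 F [ 0.03  0.15 -1.97] T [-0.174  0.139  0.029] w 0.0138
shift [ 0.311  -0.0552 -0.0009] twist 0.002
```

View pics/d.png

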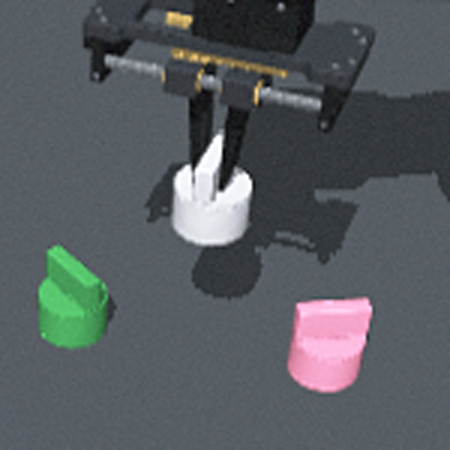

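{"api": "jog_arm", "payload": {"xyz": [[0.311, -0.055, 0], [0.311, -0.055, 0], [0.311, -0.055, 0], [0.311, -0.055, 0], [0.311, -0.055, 0], [0.311, -0.055, 0], [0.311, -0.055, 0], [0.311, -0.055, 0]], "twist": [0, 0, 0, 0, 0, 0, 0, 0]}}

```text
clock: 4.68
tool_pos: [0.5279, 0.104, 0.1764]
tcp_rot: [-2.512, -1.883, 0.004]
wrist_force: [0.3, -0.6, -1.8]
gripper_width: 0.0138
finger_force: 35.0
```

{"api": "jog_arm", "payload": {"xyz": [[0, 0, 0.02], [0, 0, 0.03], [0, 0, 0.03], [0, 0, 0.03]], "twist": [0, 0, 0, 0]}}

```text
clock: 5.02
tool_pos: [0.5281, 0.0998, 0.1471]
tcp_rot: [-2.515, -1.88, 0.004]
wrist_force: [0.1, -0.7, -1.1]
gripper_width: 0.0137
finger_force: 35.0
```

```bash
python3 - <<'E'
from h import *
go((.5288,.1005,.125),73.5)
c=arm.capture('side'); t=arm.capture('top')
pickle.dump((c,t),open('s2.pkl','wb'))
a=cv2.resize(c['img'][170:330,200:360],(560,560),interpolation=2)
cv2.imwrite('pics/e.png',a)
E
```

```text
t 5.02 pos [0.5281 0.0998 0.1471] xang 73.57 F [ 0.12 -0.69 -1.06] T [-0.095  0.057 -0.042] w 0.0137
shift [0.0008 0.0005 0.0221] twist 0.0012
```

View pics/e.png

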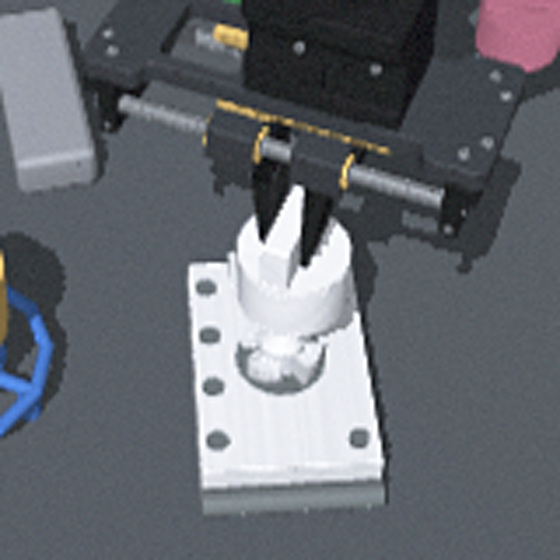

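```bash
python3 - <<'E'
from h import *
c,t=pickle.load(open('s2.pkl','rb'))
for p in ((.5281,.0998,.0886),(.5281,.0998,.1236),(.5281,.0998,.1516),(.5281,.0998,.04),(.5281,.0998,.065)):
    print(p,((proj(c,p)-[200,170])*3.5).round(1),(.0278*429*3.5/np.linalg.norm(np.array(p)-c['xyz'])).round(1))
im=c['img']; 
# skirt lateral extents per row
for v in range(236,264,2):
    r=im[v,255:315].min(1)
    print(v,[(int(255+i)) for i in np.where(np.abs(np.diff(r.astype(int)))>35)[0]])
E
```

```text
(0.5281, 0.0998, 0.0886) [284.3 296.3] 54.9
(0.5281, 0.0998, 0.1236) [286.9 251.3] 57.0
(0.5281, 0.0998, 0.1516) [289.1 213.1] 58.7
(0.5281, 0.0998, 0.04) [280.9 354.1] 52.3
(0.5281, 0.0998, 0.065) [282.6 325. ] 53.6
236 [267, 268, 272, 273, 275, 276, 285, 291, 292, 294, 298, 299]
238 [267, 273, 275, 284, 285, 290, 291, 293, 299]
240 [266, 267, 283, 285, 289, 290, 291, 299, 300, 304]
242 [264, 265, 266, 267, 282, 285, 289, 291, 299, 300]
244 [264, 265, 266, 267, 282, 284, 285, 287, 288, 299]
246 [264, 265, 266, 268, 281, 282, 284, 285, 287, 298, 299, 300, 307]
248 [267, 269, 281, 283, 297, 300]
250 [255, 256, 259, 260, 267, 281, 282, 297, 300]
252 [255, 261, 267, 282, 293, 300, 301]
254 [256, 259, 267, 301]
256 [301]
258 [301, 302, 304]
260 [300, 302, 304]
262 [299, 302]
```

```bash
python3 - <<'E'
from h import *
c,t=pickle.load(open('s2.pkl','rb'))
for p in ((.5281,.0998+.028,.0886),(.5281,.0998-.028,.1236),(.5001,.0998,.11),(.5561,.0998,.11)):
    print(p,((proj(c,p)-[200,170])*3.5).round(1),proj(c,p))
for p in ((.494,-.2134,.121),(.494-.028,-.2134,.14),(.494+.028,-.2134,.14),(.494,-.1854,.121)):
    print('d',((proj(c,p)-[240,60])*3).round(1))
s0=pickle.load(open('side0.pkl','rb'))
for p in ((.493,-.213+.028,0),(.465,-.213,.015),(.521,-.213,.015)): print('0',proj(s0,p))
# top view visibility
b=t['img'][180:260,110:210]; cv2.imwrite('pics/f.png',np.hstack([cv2.resize(b,(400,320),interpolation=2),cv2.resize(c['img'][225:290,245:325],(400,320),interpolation=2)]))
E
```

```text
(0.5281, 0.1278, 0.0886) [279.9 341.9] [279.95785489 267.69188071]
(0.5281, 0.0718, 0.1236) [291.1 207.9] [283.1766745  229.38998797]
(0.5001, 0.0998, 0.11) [343.1 274.3] [298.0285415  248.36457284]
(0.5561, 0.0998, 0.11) [228.9 264. ] [265.41169891 245.4389097 ]
d [203.8 224.5]
d [244.6 205.7]
d [167.4 200.6]
d [202.6 247.4]
0 [303.91943751 183.72066325]
0 [316.64108361 172.05388653]
0 [293.07358071 170.29339933]
```

View pics/f.png

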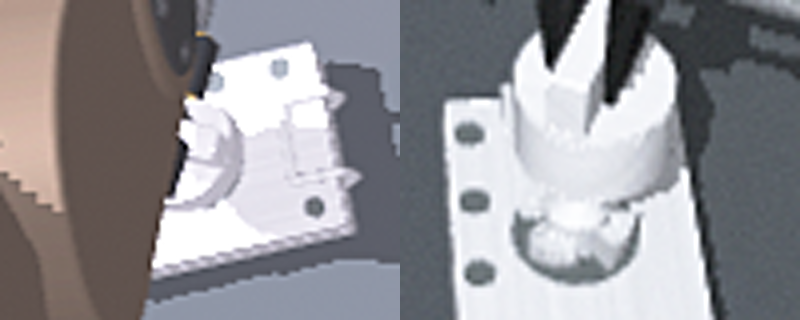

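```bash
python3 - <<'E'
from h import *
from scipy.optimize import least_squares
c,t=pickle.load(open('s2.pkl','rb'))
pts=[(243,155),(241,172),(234,188),(222,200),(205,208),(188,209)]
q=np.array([onz(t,110+a/4-.4,180+b/4-.4,.0886)[:2] for a,b in pts]); print(q.round(4))
print(least_squares(lambda p:np.hypot(*(q-p).T)-.028,[.53,.1]).x)
print(least_squares(lambda p:np.hypot(*(q-p[:2]).T)-p[2],[.53,.1,.028]).x)
# side view: bottom front arc at z=.0886, crop f right
pts=[(517,150),(527,172),(545,187),(570,197),(600,200),(630,199),(655,192),(675,180)]
q=np.array([onz(c,245+(a-400)/5-.4,225+b*65/320-.4,.0886)[:2] for a,b in pts]); print(q.round(4))
print(least_squares(lambda p:np.hypot(*(q-p).T)-.028,[.53,.1]).x)
E
```

```text
[[0.525  0.071 ]
 [0.5173 0.0719]
 [0.5102 0.0751]
 [0.5051 0.0805]
 [0.5018 0.0881]
 [0.5017 0.0957]]
[0.52839294 0.09758612]
[0.5230318  0.09254533 0.02157962]
[[0.551  0.1033]
 [0.5466 0.1126]
 [0.5398 0.1184]
 [0.5309 0.1217]
 [0.5206 0.1218]
 [0.5105 0.1202]
 [0.5021 0.1162]
 [0.4955 0.1102]]
[0.52254314 0.09575507]
```

{"api": "jog_arm", "payload": {"xyz": [[0.0015, 0.0016, 0.015], [0.0015, 0.0016, 0.025], [0.0015, 0.0016, 0.027], [0.0015, 0.0016, 0.029], [0.0015, 0.0016, 0.029], [0.0015, 0.0016, 0.029]], "twist": [0, 0, 0, 0, 0, 0]}}

```text
clock: 5.62
tool_pos: [0.5308, 0.1014, 0.1198]
tcp_rot: [2.515, 1.882, 0.001]
wrist_force: [-0.1, 0.3, -1.9]
gripper_width: 0.0139
finger_force: 35.0
```

```bash
python3 - <<'E'
from h import *
go((.5288,.1005,.112),73.5)
E
```

```text
t 5.62 pos [0.5308 0.1014 0.1198] xang 73.6 F [-0.06  0.33 -1.89] T [-0.112  0.082 -0.038] w 0.0139
shift [-0.0015 -0.0017  0.0078] twist 0.0018
```

{"api": "jog_arm", "payload": {"xyz": [[0, 0, 0.001], [0, 0, 0.002], [0, 0, 0.0025], [0, 0, 0.0025]], "twist": [0, 0, 0, 0]}}

```text
clock: 5.95
tool_pos: [0.5307, 0.1015, 0.1169]
tcp_rot: [-2.515, -1.882, -0.0]
wrist_force: [0.1, 0.4, -1.8]
gripper_width: 0.0138
finger_force: 35.0
```

{"api": "jog_arm", "payload": {"xyz": [[0, 0, 0.001], [0, 0, 0.0015], [0, 0, 0.0015]], "twist": [0, 0, 0]}}

```text
clock: 6.2
tool_pos: [0.5308, 0.1016, 0.1154]
tcp_rot: [2.515, 1.882, 0.001]
wrist_force: [-0.5, 0.8, -0.8]
gripper_width: 0.014
finger_force: 35.0
```

{"api": "jog_arm", "payload": {"xyz": [[0, 0, 0.001], [0, 0, 0.0015], [0, 0, 0.0015]], "twist": [0, 0, 0]}}

```text
clock: 6.45
tool_pos: [0.5309, 0.1017, 0.114]
tcp_rot: [2.515, 1.882, 0.001]
wrist_force: [0.3, 2.6, 1.7]
gripper_width: 0.0137
finger_force: 35.0
```

{"api": "jog_arm", "payload": {"xyz": [[0.001, 0, 0], [0.0018, -0.0005, 0], [0.0018, -0.0005, 0]], "twist": [0, 0, 0]}}

```text
clock: 6.7
tool_pos: [0.5305, 0.1035, 0.1137]
tcp_rot: [-2.515, -1.882, 0.0]
wrist_force: [0.3, 0.8, -2.1]
gripper_width: 0.0139
finger_force: 35.0
```

{"api": "jog_arm", "payload": {"xyz": [[0, 0, 0.001], [0, 0, 0.0015], [0, 0, 0.0015]], "twist": [0, 0, 0]}}

```text
clock: 6.95
tool_pos: [0.5307, 0.1035, 0.1122]
tcp_rot: [-2.515, -1.882, -0.0]
wrist_force: [0.6, 2.6, -1.0]
gripper_width: 0.014
finger_force: 35.0
```

{"api": "jog_arm", "payload": {"xyz": [[0.001, -0.0003, 0], [0.001, -0.0003, 0], [0.001, -0.0003, 0.001], [0.001, -0.0003, 0.001]], "twist": [0, 0, 0, 0]}}

```text
clock: 7.28
tool_pos: [0.5306, 0.1044, 0.1111]
tcp_rot: [-2.515, -1.882, 0.001]
wrist_force: [0.0, -0.3, -2.2]
gripper_width: 0.014
finger_force: 35.0
```

{"api": "jog_arm", "payload": {"xyz": [[0, 0, 0.001], [0, 0, 0.001], [0, 0, 0.001]], "twist": [0, 0, 0]}}

```text
clock: 7.53
tool_pos: [0.5307, 0.1044, 0.1103]
tcp_rot: [-2.515, -1.882, 0.0]
wrist_force: [-0.4, -0.6, -1.3]
gripper_width: 0.0141
finger_force: 35.0
```

{"api": "jog_arm", "payload": {"xyz": [[0, 0, 0.001], [0, 0, 0.001], [0, 0, 0.001]], "twist": [0, 0, 0]}}

```text
clock: 7.78
tool_pos: [0.5307, 0.1044, 0.1094]
tcp_rot: [2.515, 1.882, 0.0]
wrist_force: [-0.3, 0.1, 0.1]
gripper_width: 0.0134
finger_force: 35.0
```

{"api": "jog_arm", "payload": {"xyz": [[0, 0, 0.001], [0, 0, 0.001], [0, 0, 0.001]], "twist": [0, 0, 0]}}

```text
clock: 8.03
tool_pos: [0.5308, 0.1044, 0.1085]
tcp_rot: [2.515, 1.882, 0.0]
wrist_force: [-0.3, -0.4, 0.5]
gripper_width: 0.0133
finger_force: 35.0
```

{"api": "jog_arm", "payload": {"xyz": [[0, 0, 0.001], [0, 0, 0.001], [0, 0, 0.001]], "twist": [0, 0, 0]}}

```text
clock: 8.28
tool_pos: [0.5308, 0.1044, 0.1075]
tcp_rot: [2.515, 1.882, 0.0]
wrist_force: [-0.6, -0.2, 3.5]
gripper_width: 0.0138
finger_force: 35.0
```

{"api": "jog_arm", "payload": {"xyz": [[0, 0, 0], [0, 0, 0], [0, 0, 0]], "twist": [-0.05, -0.1, -0.1]}}

```text
clock: 8.53
tool_pos: [0.5309, 0.1045, 0.1075]
tcp_rot: [2.416, 2.008, 0.001]
wrist_force: [-0.0, 0.4, 3.3]
gripper_width: 0.0133
finger_force: 35.0
```

{"api": "jog_arm", "payload": {"xyz": [[0, 0, 0], [0, 0, 0], [0, 0, 0]], "twist": [-0.05, -0.1, -0.1]}}

```text
clock: 8.78
tool_pos: [0.5309, 0.1045, 0.1075]
tcp_rot: [2.314, 2.124, 0.001]
wrist_force: [-0.5, 0.1, 3.3]
gripper_width: 0.014
finger_force: 35.0
```

```bash
python3 - <<'E'
from h import *
go((.5308,.1044,.1075),73.5)
E
```

```text
t 8.78 pos [0.5309 0.1045 0.1075] xang 85.11 F [-0.5   0.1   3.31] T [-0.127  0.049 -0.023] w 0.014
shift [-0.0001 -0.0001 -0.    ] twist 0.2026
```

{"api": "jog_arm", "payload": {"xyz": [[0, 0, 0], [0, 0, 0], [0, 0, 0]], "twist": [-0.05, -0.1, -0.1]}}

```text
clock: 9.03
tool_pos: [0.5308, 0.1044, 0.1075]
tcp_rot: [2.206, 2.236, 0.0]
wrist_force: [-0.4, 0.0, 4.7]
gripper_width: 0.0135
finger_force: 35.0
```

{"api": "jog_arm", "payload": {"xyz": [[0, 0, 0], [0, 0, 0], [0, 0, 0]], "twist": [-0.05, -0.1, -0.1]}}

```text
clock: 9.28
tool_pos: [0.5308, 0.1044, 0.1074]
tcp_rot: [2.093, 2.343, 0.0]
wrist_force: [0.0, 0.4, 2.7]
gripper_width: 0.0142
finger_force: 35.0
```

{"api": "jog_arm", "payload": {"xyz": [[0, 0, 0], [0, 0, 0], [0, 0, 0]], "twist": [-0.05, -0.1, -0.1]}}

```text
clock: 9.53
tool_pos: [0.5307, 0.1044, 0.1074]
tcp_rot: [1.973, 2.444, 0.0]
wrist_force: [0.1, 0.5, 2.8]
gripper_width: 0.0137
finger_force: 35.0
```

{"api": "jog_arm", "payload": {"xyz": [[0, 0, 0], [0, 0, 0], [0, 0, 0]], "twist": [-0.05, -0.1, -0.1]}}

```text
clock: 9.78
tool_pos: [0.5304, 0.1044, 0.107]
tcp_rot: [-1.849, -2.539, 0.001]
wrist_force: [-0.6, 0.7, -2.5]
gripper_width: 0.0138
finger_force: 35.0
```

{"api": "jog_arm", "payload": {"xyz": [[0, 0, 0], [0, 0, 0.001], [0, 0, 0.002], [0, 0, 0.003], [0, 0, 0.003]], "twist": [-0.05, -0.05, -0.05, -0.05, -0.05]}}

```text
clock: 10.2
tool_pos: [0.5305, 0.1044, 0.104]
tcp_rot: [-1.785, -2.585, 0.0]
wrist_force: [-0.2, -0.1, -1.4]
gripper_width: 0.014
finger_force: 35.0
```

{"api": "jog_arm", "payload": {"xyz": [[0, 0, 0.001], [0, 0, 0.002], [0, 0, 0.003], [0, 0, 0.003]], "twist": [0, 0, 0, 0]}}

```text
clock: 10.53
tool_pos: [0.5306, 0.1044, 0.1011]
tcp_rot: [-1.783, -2.586, 0.0]
wrist_force: [-0.2, -0.4, -2.1]
gripper_width: 0.0137
finger_force: 35.0
```

```bash
python3 - <<'E'
from h import *
go((.5308,.1044,.0995),73.5)
E
```

```text
t 10.53 pos [0.5306 0.1044 0.1011] xang 110.84 F [-0.22 -0.42 -2.14] T [-0.111  0.045 -0.019] w 0.0137
shift [-0.0001  0.0002  0.0016] twist 0.6517
```

{"api": "jog_arm", "payload": {"xyz": [[0, 0, 0.0008], [0, 0, 0.0015], [0, 0, 0.0015], [0, 0, 0.0015]], "twist": [0, 0, 0, 0]}}

```text
clock: 10.87
tool_pos: [0.5307, 0.1044, 0.0999]
tcp_rot: [1.783, 2.587, 0.0]
wrist_force: [-0.5, 0.5, -1.7]
gripper_width: 0.0139
finger_force: 35.0
```

{"api": "jog_arm", "payload": {"xyz": [[0, 0, 0], [0, 0, 0], [0, 0, 0], [0, 0, 0]], "twist": [0.05, 0.1, 0.15, 0.15]}}

```text
clock: 11.2
tool_pos: [0.5307, 0.1045, 0.0999]
tcp_rot: [1.974, 2.444, 0.0]
wrist_force: [0.4, -0.4, -1.7]
gripper_width: 0.0142
finger_force: 35.0
```

```bash
python3 - <<'E'
from h import *
go((.5308,.1044,.0995),73.5)
E
```

```text
t 11.2 pos [0.5307 0.1045 0.0999] xang 102.13 F [ 0.4  -0.36 -1.66] T [-0.105  0.061 -0.029] w 0.0142
shift [-0.0001  0.0001  0.0004] twist 0.4997
```

{"api": "jog_arm", "payload": {"xyz": [[0, 0, 0.0003], [0, 0, 0.0003], [0, 0, 0.0003], [0, 0, 0.0003]], "twist": [0.05, 0.1, 0.15, 0.15]}}

```text
clock: 11.53
tool_pos: [0.5307, 0.1044, 0.0996]
tcp_rot: [-2.15, -2.291, -0.0]
wrist_force: [-0.9, 1.2, -3.0]
gripper_width: 0.0139
finger_force: 35.0
```

```bash
python3 - <<'E'
from h import *
go((.5308,.1044,.0995),73.5)
E
```

```text
t 11.53 pos [0.5307 0.1044 0.0996] xang 93.63 F [-0.92  1.24 -3.02] T [-0.056  0.071 -0.008] w 0.0139
shift [-0.0001  0.0001  0.0001] twist 0.3513
```

{"api": "jog_arm", "payload": {"xyz": [[0, 0, 0], [0, 0, 0], [0, 0, 0], [0, 0, 0]], "twist": [0.05, 0.1, 0.15, 0.15]}}

```text
clock: 11.87
tool_pos: [0.5307, 0.1045, 0.0995]
tcp_rot: [-2.314, -2.124, -0.0]
wrist_force: [0.8, -0.3, -3.4]
gripper_width: 0.0141
finger_force: 35.0
```

```bash
python3 - <<'E'
from h import *
go((.5308,.1044,.0995),73.5)
E
```

```text
t 11.87 pos [0.5307 0.1045 0.0995] xang 85.1 F [ 0.79 -0.33 -3.38] T [ 0.003 -0.022  0.003] w 0.0141
shift [-0.0001  0.0001  0.    ] twist 0.2024
```

{"api": "jog_arm", "payload": {"xyz": [[0, 0, 0], [0, 0, 0], [0, 0, 0], [0, 0, 0]], "twist": [0.05, 0.1, 0.12, 0.12]}}

```text
clock: 12.2
tool_pos: [0.5308, 0.1045, 0.0994]
tcp_rot: [-2.436, -1.984, -0.0]
wrist_force: [1.6, 1.2, -3.7]
gripper_width: 0.0137
finger_force: 35.0
```

```bash
python3 - <<'E'
from h import *
go((.5308,.1044,.0995),73.5)
E
```

```text
t 12.2 pos [0.5308 0.1045 0.0994] xang 78.32 F [ 1.62  1.22 -3.71] T [ 0.075 -0.143  0.006] w 0.0137
shift [-0.0001  0.0001 -0.0001] twist 0.0841
```

{"api": "jog_arm", "payload": {"xyz": [[0, 0, 0], [0, 0, 0], [0, 0, 0], [0, 0, 0]], "twist": [0.04, 0.08, 0.1, 0.1]}}

```text
clock: 12.53
tool_pos: [0.5309, 0.1045, 0.0995]
tcp_rot: [2.533, 1.859, 0.001]
wrist_force: [2.4, 1.0, -6.6]
gripper_width: 0.0137
finger_force: 35.0
```

```bash
python3 - <<'E'
from h import *
go((.5308,.1044,.0995),65)
E
```

```text
t 12.53 pos [0.5309 0.1045 0.0995] xang 72.55 F [ 2.43  0.99 -6.57] T [ 0.174 -0.4   -0.036] w 0.0137
shift [-0.0001 -0.     -0.    ] twist 0.1317
```

{"api": "jog_arm", "payload": {"xyz": [[0, 0, 0], [0, 0, 0], [0, 0, 0]], "twist": [0.04, 0.06, 0.06]}}

```text
clock: 12.78
tool_pos: [0.5303, 0.1043, 0.0993]
tcp_rot: [-2.587, -1.781, 0.002]
wrist_force: [0.7, -0.5, -6.7]
gripper_width: 0.0137
finger_force: 35.0
```

```bash
python3 - <<'E'
from h import *
go((.5308,.1044,.0995),65)
E
```

```text
t 12.78 pos [0.5303 0.1043 0.0993] xang 69.07 F [ 0.74 -0.45 -6.71] T [-0.088  0.006 -0.057] w 0.0137
shift [ 0.0002  0.0004 -0.0002] twist 0.0711
```

{"api": "jog_arm", "payload": {"xyz": [[0, 0, 0], [0, 0, 0], [0, 0, 0]], "twist": [0.02, 0.04, 0.04]}}

```text
clock: 13.03
tool_pos: [0.5304, 0.1044, 0.0994]
tcp_rot: [-2.624, -1.726, 0.001]
wrist_force: [0.3, -1.7, -7.4]
gripper_width: 0.0139
finger_force: 35.0
```

```bash
python3 - <<'E'
from h import *
go((.5308,.1044,.0995),65)
E
```

```text
t 13.03 pos [0.5304 0.1044 0.0994] xang 66.67 F [ 0.27 -1.73 -7.4 ] T [-0.069  0.117  0.021] w 0.0139
shift [ 0.0002  0.0004 -0.0001] twist 0.0292
```

{"api": "jog_arm", "payload": {"xyz": [[0, 0, 0], [0, 0, 0], [0, 0, 0]], "twist": [0.02, 0.04, 0.04]}}

```text
clock: 13.28
tool_pos: [0.5305, 0.1044, 0.0995]
tcp_rot: [-2.659, -1.673, 0.001]
wrist_force: [0.5, -0.0, -7.8]
gripper_width: 0.0139
finger_force: 35.0
```

```bash
python3 - <<'E'
from h import *
go((.5308,.1044,.0995),65)
E
```

```text
t 13.28 pos [0.5305 0.1044 0.0995] xang 64.35 F [ 0.48 -0.03 -7.79] T [-0.027  0.15   0.005] w 0.0139
shift [ 0.0001  0.0003 -0.    ] twist -0.0114
```

{"api": "jog_arm", "payload": {"xyz": [[0, 0, 0], [0, 0, 0], [0, 0, 0]], "twist": [0.02, 0.04, 0.04]}}

```text
clock: 13.53
tool_pos: [0.5307, 0.1044, 0.0995]
tcp_rot: [-2.692, -1.619, 0.0]
wrist_force: [0.1, 0.6, -8.1]
gripper_width: 0.0137
finger_force: 35.0
```

```bash
python3 - <<'E'
from h import *
go((.5308,.1044,.0995),65)
E
```

```text
t 13.53 pos [0.5307 0.1044 0.0995] xang 62.05 F [ 0.06  0.64 -8.13] T [-0.042  0.077  0.011] w 0.0137
shift [0.     0.0001 0.    ] twist -0.0515
```

{"api": "jog_arm", "payload": {"xyz": [[0, 0, 0], [0, 0, 0], [0, 0, 0]], "twist": [0.02, 0.04, 0.04]}}

```text
clock: 13.78
tool_pos: [0.5309, 0.1045, 0.0996]
tcp_rot: [2.724, 1.565, 0.001]
wrist_force: [0.7, 1.0, -7.7]
gripper_width: 0.0138
finger_force: 35.0
```

```bash
python3 - <<'E'
from h import *
go((.5308,.1044,.0995),65)
E
```

```text
t 13.78 pos [0.5309 0.1045 0.0996] xang 59.76 F [ 0.7   1.05 -7.68] T [ 0.131 -0.096  0.02 ] w 0.0138
shift [-0.0001 -0.      0.0001] twist -0.0914
```

{"api": "jog_arm", "payload": {"xyz": [[0, 0, 0], [0, 0, 0], [0, 0, 0]], "twist": [0.02, 0.04, 0.04]}}

```text
clock: 14.03
tool_pos: [0.5313, 0.1044, 0.0997]
tcp_rot: [2.754, 1.51, 0.002]
wrist_force: [3.6, 1.1, -8.5]
gripper_width: 0.0138
finger_force: 35.0
```

```bash
python3 - <<'E'
from h import *
go((.5308,.1044,.0995),57)
E
```

```text
t 14.03 pos [0.5313 0.1044 0.0997] xang 57.47 F [ 3.55  1.09 -8.46] T [ 0.063 -0.674  0.197] w 0.0138
shift [-0.0003 -0.0004  0.0002] twist 0.0082
```

{"api": "jog_arm", "payload": {"xyz": [[0, 0, 0], [0, 0, 0], [0, 0, 0]], "twist": [0.02, 0.04, 0.04]}}

```text
clock: 14.28
tool_pos: [0.5315, 0.1044, 0.0998]
tcp_rot: [2.784, 1.455, 0.003]
wrist_force: [5.6, 0.9, -8.8]
gripper_width: 0.014
finger_force: 35.0
```

```bash
python3 - <<'E'
from h import *
go((.5308,.1044,.0995),55)
E
```

```text
t 14.28 pos [0.5315 0.1044 0.0998] xang 55.18 F [ 5.61  0.89 -8.77] T [-1.000e-03 -1.069e+00  2.690e-01] w 0.014
shift [-0.0004 -0.0006  0.0003] twist 0.0031
```

Torque about the axis has jumped from about 0.02 to 0.27 Nm, so this is the stop. I'll seat the skirt on the face, then let go.

{"api": "jog_arm", "payload": {"xyz": [[0, 0, 0.0005], [0, 0, 0.001], [0, 0, 0.001]], "twist": [0, 0, 0]}}

```text
clock: 14.53
tool_pos: [0.5316, 0.1044, 0.0989]
tcp_rot: [2.783, 1.456, 0.003]
wrist_force: [4.8, 1.0, -6.4]
gripper_width: 0.014
finger_force: 35.0
```

```bash
python3 - <<'E'
from h import *
go((.5308,.1044,.0985),55)
E
```

```text
t 14.53 pos [0.5316 0.1044 0.0989] xang 55.25 F [ 4.8   0.97 -6.38] T [ 0.015 -0.972  0.314] w 0.014
shift [-0.0005 -0.0006  0.0004] twist 0.0043
```

{"api": "jog_arm", "payload": {"xyz": [[0, 0, 0.0005], [0, 0, 0.0005], [0, 0, 0.0005]], "twist": [0.01, 0.01, 0.01]}}

```text
clock: 14.78
tool_pos: [0.5316, 0.1044, 0.0986]
tcp_rot: [2.79, 1.443, 0.003]
wrist_force: [5.7, 0.0, -3.3]
gripper_width: 0.014
finger_force: 35.0
```

```bash
python3 - <<'E'
from h import *
go((.5308,.1044,.0985),55)
E
```

```text
t 14.78 pos [0.5316 0.1044 0.0986] xang 54.69 F [ 5.75  0.02 -3.34] T [-0.074 -1.029  0.406] w 0.014
shift [-0.0005 -0.0007  0.0001] twist -0.0054
```

{"api": "jog_arm", "payload": {"xyz": [[0, 0, 0], [0, 0, 0], [0, 0, 0], [0, 0, 0], [0, 0, 0], [0, 0, 0]], "twist": [0, 0, 0, 0, 0, 0], "gripper": 0.045}}

```text
clock: 15.28
tool_pos: [0.5306, 0.1044, 0.0981]
tcp_rot: [-2.79, -1.443, 0.0]
wrist_force: [0.5, -0.4, -0.4]
gripper_width: 0.044
finger_force: 0.0
```

{"api": "jog_arm", "payload": {"xyz": [[0, 0, -0.01], [0, 0, -0.03], [0, 0, -0.07], [0, 0, -0.11], [0, 0, -0.14], [0, 0, -0.14]], "twist": [0, 0, 0, 0, 0, 0]}}

```text
clock: 15.78
tool_pos: [0.5324, 0.1047, 0.2447]
tcp_rot: [2.787, 1.442, 0.014]
wrist_force: [-0.3, 0.7, -0.1]
gripper_width: 0.0451
finger_force: 0.0
```

```bash
python3 - <<'E'
from h import *
go((.5308,.1044,.0985),55)
c=arm.capture('side'); a=cv2.resize(c['img'][190:330,200:360],(640,560),interpolation=2)
cv2.imwrite('pics/g.png',a)
for z in (.04,.075,.103): print(((proj(c,(.5281,.1005,z))-[200,190])*4).round(1))
E
```

```text
t 15.78 pos [0.5324 0.1047 0.2447] xang 54.71 F [-0.33  0.65 -0.09] T [-0.091  0.119  0.002] w 0.0451
shift [-0.0021 -0.0022  0.1462] twist -0.005
[320.9 326. ]
[323.6 279. ]
[326.  239.1]
```

View pics/g.png

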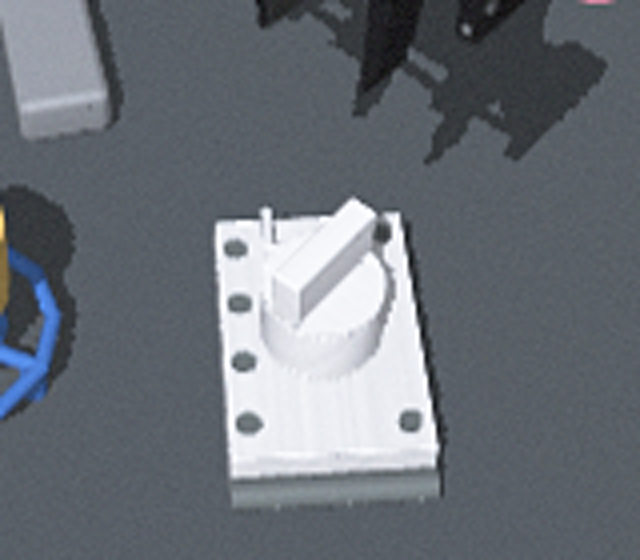

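The knob sits flat and upright on the mould, with its skirt around (325,330) in the crop, and the gripper is clear. I'll check that the bar angle has held at about 55°, then hand in.

```bash
python3 - <<'E'
from h import *
c=arm.capture('side')
for a,b in (((272,275),(350,200)),((299,290),(379,212)),((299,322),(376,240))):
    d=onz(c,200+b[0]/4,190+b[1]/4,.103)-onz(c,200+a[0]/4,190+a[1]/4,.103); print(np.degrees(np.arctan2(d[1],d[0]))%180,np.hypot(*d[:2]))
E
```

```text
56.120981113698676 0.053919554625236954
55.914046541088325 0.05545011349777322
57.86834076140188 0.054912690289712365
```

```bash
python3 -c "
from cell import arm
print(arm.close_job())"
```

```text
the job is handed in; nothing more can be done
None
```

The silver clamp knob went onto the stud, clicked in turning backwards, was turned clockwise to its stop and released seated flat on the mould; I handed it in at about 16 s without seeing a verdict.

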